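# Lid two food tubs at a stopped packing line

## Task

Press the red stop button right down to stop the line. Then put the loose lid on the open tub leaning on the roller chute and press it fully home, and press the raised lid of the tub under the scanner fully home as well; only then turn the red button's head clockwise as far as it will go to release the stop, and leave the cans, the jar and the tape holder standing where they are.

Things in the scene. Friction and masses are not known exactly. Their poses are not given: they have to be found in the camera images.
- lid_a: Loose round white lid lying flat on the table, with a square red grip block on top. Origin at the centre of its underside, z up through the block. From the underside up: a plug 102 mm across and 18 mm deep (chamfered), a plate 134 mm across from 18 to 24 mm, and the block, 40 x 40 mm with faces along the lid's x and y, from 24 to 64 mm. 160 g.
- tub_a: Open blue tub, fixed, leaning 30 degrees towards its front on the roller chute. Origin at the centre of its underside, z along its axis out of the mouth, x up the chute. 128 mm across at the rim, 80 mm tall, mouth 108 mm across. A stiff orange seal ring (inside 111 mm) stands up to 12 mm proud of the rim; the lid's plate must push it down flush, with about 11 N.
- tub_a_rim (a point): Centre of the open tub's rim, on its axis; axes as tub_a.
- tub_a_home (a point): Point on the open tub's axis 18 mm below the rim: the lid's origin is here when it is fully home. Axes as tub_a.
- chute: Blue-sided roller chute, fixed to the table, 164 mm wide; origin on the table under the rim centre of the open tub, x along the chute. It slopes up at 30 degrees from x = -35 mm to x = 250 mm, the upper end 220 mm high.
- scale: Grey check scale with the second blue tub fixed on it; origin on the table under that tub's axis. The tub is 128 mm across and its rim is 118 mm above the table. A yellow scanner head hangs over the lid, from x = -28 mm to 118 mm, 66 mm wide, 245 to 300 mm above the table, on a post 310 mm tall at x = 125 mm; the -x side is open.
- lid_b (a joint): How far the white lid of the tub on the scale has been pushed down: 0 is 12 mm proud of the rim, 0.012 m is fully home. It stays where it is left and takes about 11 N.
- lid_b_top (a point): Centre of the flat top of that lid, 134 mm across and 10 mm thick, with a red dot in the middle.
- stop_box: Yellow stop box, 90 x 90 x 60 mm tall, fixed to the table; origin at the centre of its underside.
- stop_button (a joint): How far the red mushroom button is pushed down: 0 up, 0.008 m fully down, about 9 N; it springs back.
- stop_knob (a joint): How far the red mushroom head has been turned clockwise seen from above: 0 to 1.2 rad; it stays where it is left.
- stop_top (a point): Centre of the top of the red mushroom head, 114 mm above the table when up. The head is 60 mm across and 30 mm thick and can be gripped by its rim and turned; a white stripe marks its x axis.
- can_1: Bystander: red food can, 66 mm across, 100 mm tall, origin at its underside.
- can_2: Bystander: blue food can, same size.
- can_3: Bystander: red food can, same size.
- can_4: Bystander: blue food can, same size, standing in the cardboard tray.
- tray: Small fixed cardboard tray, 120 x 120 x 40 mm tall, origin at the centre of its underside.
- jar: Bystander: amber jar with a green cap, 68 mm across, 110 mm tall, origin at its underside.
- tape_holder: Bystander: grey tape holder 130 x 50 x 90 mm tall, origin at the centre of its underside.
Mind the look-alikes: they are no part of the job. Leave any pink or purple look-alike of the stop_box alone.

How it is judged:
On the way, in this order (a step that is already met when the one before it is completed fails the run):
1. the stop button is pressed right down (value of joint stop_button above 0.006 m), for 0.1 s.
2. both lids are pressed fully home, the stop not yet released (distance between lid_a and tub_a_home below 0.006 m and angle between the z axis of lid_a and the z axis of tub_a, either way round below 0.06 rad and z of lid_a in the frame of tub_a_home below 0.0025 m and value of joint lid_b above 0.0095 m and value of joint stop_knob below 0.6 rad), for 0.2 s.
3. the red head is turned clockwise to release the stop (value of joint stop_knob above 1 rad), for 0.1 s.
At the end, for the whole second after the job is handed in: The loose lid lies in the tilted tub within 6 mm of its place, pressed down to within 2.5 mm, and square to it within 0.06 rad, the other lid is within 2.5 mm of fully home, the red head is turned at least 1.0 rad and has sprung up (within 3 mm), and everything is at rest (distance between lid_a and tub_a_home below 0.006 m and angle between the z axis of lid_a and the z axis of tub_a, either way round below 0.06 rad and z of lid_a in the frame of tub_a_home below 0.0025 m and value of joint lid_b above 0.0095 m and value of joint stop_knob above 1 rad and value of joint stop_button below 0.003 m and linear speed of lid_a below 0.02 m/s); the robot touches nothing.
It fails at once if a can is knocked over or shifted by more than 40 mm (distance of any of can_1, can_2, can_3, can_4 from where it was at the start of the episode above 0.04 m or angle between any of can_1, can_2, can_3, can_4's own z axis and vertical above 0.5 rad).
It fails at once if a jar or tape holder is knocked over or shifted by more than 40 mm (distance of any of jar, tape_holder from where it was at the start of the episode above 0.04 m or angle between any of jar, tape_holder's own z axis and vertical above 0.5 rad).
It also fails if it takes over 72 s, if anything falls off the work surface, if the arm or the gripper's body presses on something with over 40 N, if the wrist force passes 120 N, or if a joint passes its speed limit or range.

## Robot

A 6-joint arm with a two-finger parallel gripper is mounted at the origin on the work surface. World frame = base frame: x ahead of the robot, y to its left, z up, the work surface at z = 0. Lengths are in m, angles in rad, forces in N, time in s.
With the tool pointing down it reaches from about 0.35 to 0.725 m from the base axis. Payload 4.3 kg.
Tool frame: the origin (TCP) lies on the centre line of the jaws, within the pads' length; the fingertips stand 17 mm ahead of it and the grasp point (between the pads) lies 2 mm behind it; z points along the fingers, y is the line along which they close (so a half turn about z gives the same grasp; the last joint's range is limited). The gripper opens to 85 mm and grips with 20 to 120 N. Pads are 22 mm wide; open, the fingers measure 114 mm over their backs; the gripper's body (76 mm by 85 mm) begins 54 mm behind the grasp point. The pads swing forward as they close: fully open they stand 13 mm farther back than shut.
Start: joints at [1.056, 0.377, 0.081, 1.274, 0, 1.46], TCP at [0.226, 0.529, 0.248] pointing down, gripper open.
Joint ranges: [-2.72, 2.72], [-0.84, 1.66], [-1.02, 1.22], [-1.77, 2.12], [-1.37, 1.28], [-3.14, 3.14]. Speed limits (rad/s): [2.57, 2.57, 3.14, 3.14, 3.14, 3.14].

## Interface

Orientations are given as a unit quaternion [x, y, z, w].
In Python, from cell import bot gives the robot as it stands.
- The arm moves only by the tool play_rows, never from a script. Its argument "deltas" is text: rows parted by semicolons, each of 6 numbers parted by spaces: the shift along the tool's x, y, z as a fraction of full scale, then the turn, a rotation vector about the tool's x, y, z as a fraction of full scale. In form: x y z ax ay az; .... A call has 1 to 8 rows; each row is the pose to reach, as a shift and turn from the pose commanded when the call began, along the tool's axes at that moment; what a row does not reach only later rows make up. Full scale, the value 1, is 10 cm for a shift and 90 degrees for a turn. A row lasts 1/8 s, in which the tool goes at most 62.5 mm and 10.7 degrees, less where a joint would pass 70% of its speed; a pose out of reach is approached as far as the arm can. A call with a number of a shift or a turn outside -1 to 1 is refused whole. A call with a gripper value outside its range is refused whole. "grip" is the finger opening in mm, from 0 to 85.4, set as the call begins (left out, the last holds). The fingers move at their own pace and stop on an object; the grip force is fixed at half the most. Time passes only in rows, so rows that repeat a pose let the fingers close. It gives the time, the measured TCP pose, the force, the opening and the grip force at its end, in the units of the state.
- bot.get_state(): the state, without advancing time (a new reading comes with each control period).
- bot.grab_frame(name): name is "side" or "top" or "wrist"; returns a dict with "img" (420x560x3 uint8, red, green, blue), "fx", "fy", "cx", "cy" (pixels), "R" (3x3) and "t" (3): a world point X has camera coordinates R X + t. Camera axes: x right, y down, z forward; pixel columns grow to the right and rows downward; lengths in m; the calibration is good to about 2 mm. A picture is of the moment at which its call begins. There is no depth.
- bot.sign_off(): hands the job in; it is judged then, once.
The state is a dict: "clock": time; "q": joint angles; "qvel": joint speeds; "joint_efforts": joint torques, N m; "ee_pos": TCP position; "eef_rot": TCP orientation; "force": force on the tool from outside, world axes, zero at the start; "moment": the same for the moment, N m; "width": opening from 0.0 (shut) to 1.0 (fully open); "grasp_force": force on a finger pad.
Only numpy, scipy, OpenCV 4.12 (cv2) and the standard library are available. Lean on these libraries where they do the work, as an engineer would, in place of code of your own. Each camera call takes 0.05 s, during which the arm holds its last target. There are 200 camera calls.

## Working session

There is one attempt and no reset: what is moved stays moved. The work goes in short steps, Python scripts to look and compute and a tool call to move; the robot and the scene stay as the last step left them, time stands still between calls to the robot, and variables do not carry over. Pictures are saved under pics/ and viewed, at most 10 in all, crops included, and the job is handed in when it is done.

Besides the shell and the picture viewer there is one more tool, called after "Emit:" as name(argument=value, ...) on one line, values as JSON. play_rows: Moves the arm, as the interface text tells. Shift numbers are shares of 10 cm and turn numbers shares of 90 degrees, none past 1 either way. Its arguments: {"type":"object","properties":{"deltas":{"type":"string"},"grip":{"type":"number"}},"required":["deltas"]}

```bash
mkdir -p pics
cat > h.py <<'E'
import numpy as np, cv2
from cell import bot
from scipy.spatial.transform import Rotation as Rn
def grab(n,f=None):
    d=bot.grab_frame(n)
    if f: cv2.imwrite('pics/'+f,cv2.cvtColor(d['img'],cv2.COLOR_RGB2BGR)); np.savez('pics/'+f+'.npz',**d)
    return d
def ray(d,u,v):
    R=np.array(d['R']);t=np.array(d['t'])
    return -R.T@t, R.T@np.array([(u-d['cx'])/d['fx'],(v-d['cy'])/d['fy'],1])
def onz(d,u,v,z):
    o,r=ray(d,u,v); return o+r*(z-o[2])/r[2]
def proj(d,X):
    c=np.array(d['R'])@np.array(X)+np.array(d['t']); return np.array([d['fx']*c[0]/c[2]+d['cx'],d['fy']*c[1]/c[2]+d['cy']])
def tri(rs):
    A=np.zeros((3,3));b=np.zeros(3)
    for o,r in rs:
        r=r/np.linalg.norm(r);P=np.eye(3)-np.outer(r,r);A+=P;b+=P@o
    return np.linalg.solve(A,b)
def delta(pos,R,s=None):
    s=s or bot.get_state();R0=Rn.from_quat(s['eef_rot'])
    d=R0.inv().apply(np.array(pos)-s['ee_pos'])/0.1
    w=(R0.inv()*Rn.from_matrix(R)).as_rotvec()/(np.pi/2)
    print('delta',np.round(d,3),np.round(w,3))
E
python3 - <<'E'
from h import *
for n in('side','top','wrist'):
    d=grab(n,n+'0.png');print(n,d['fx'],np.round(-np.array(d['R']).T@d['t'],3))
s=bot.get_state();print(s);print(Rn.from_quat(s['eef_rot']).as_matrix().round(3))
E
```

```text
side 487.82212189981095 [ 0.266 -0.889  1.132]
top 418.094569136818 [0.416 0.064 1.469]
wrist 357.54595074226893 [0.163 0.556 0.374]
{'clock': 0.15, 'q': array([1.05568349e+00, 3.77914678e-01, 7.99258123e-02, 1.27440260e+00,
       1.48358778e-05, 1.46051542e+00]), 'qvel': array([ 0.00040169, -0.00156247,  0.00468681, -0.00145634, -0.00060782,
        0.00140963]), 'joint_efforts': array([ 9.06714449e-04, -4.64036393e+01,  2.70170385e+01,  1.39036294e-02,
       -1.57098693e-04,  6.73120525e-06]), 'ee_pos': array([0.22621463, 0.52811059, 0.2475617 ]), 'eef_rot': array([ 2.01036496e-01,  9.79583427e-01, -7.56612569e-04, -2.52411615e-04]), 'force': array([ 0.42818962, -0.03423791, -0.32432799]), 'moment': array([ 0.00932002, -0.04028904,  0.05644794]), 'grasp_force': 0.0, 'width': 1.0033928597515143}
[[-0.919  0.394 -0.001]
 [ 0.394  0.919 -0.001]
 [ 0.    -0.002 -1.   ]]
```

View pics/top0.png

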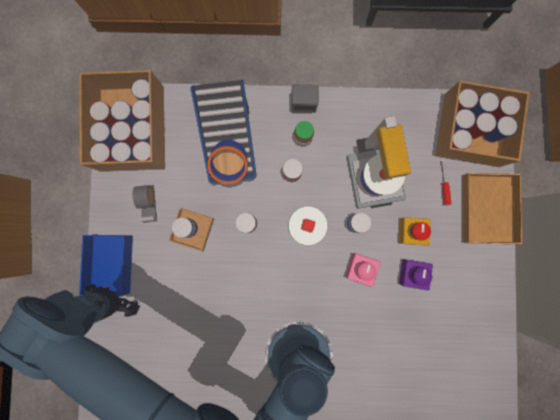

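View pics/side0.png

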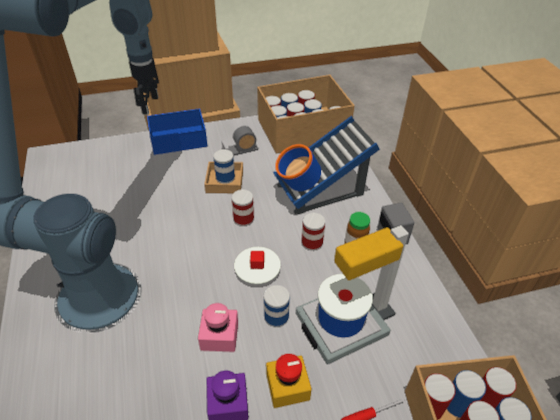

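The top view has up = +x and left = +y. In it, the stop button is near (420,231), the loose lid (308,226), the tilted tub's ring (228,163) and the scale tub (382,178). The pink and purple boxes are decoys. The side view has the same items at about (289,366), (257,265), (295,161) and (345,296).

```bash
cat > m.py <<'E'
from h import *
def blob(d,lo,hi,near,rad,minA=15,hull=True):
    h=cv2.cvtColor(d['img'],cv2.COLOR_RGB2HSV)
    if lo[0]>hi[0]: m=cv2.inRange(h,np.array((0,)+lo[1:]),np.array(hi))|cv2.inRange(h,np.array(lo),np.array((180,)+hi[1:]))
    else: m=cv2.inRange(h,np.array(lo),np.array(hi))
    k=np.zeros_like(m);cv2.circle(k,near,rad,255,-1);m&=k
    cs,_=cv2.findContours(m,cv2.RETR_EXTERNAL,cv2.CHAIN_APPROX_NONE)
    return max(cs,key=cv2.contourArea)
E
python3 - <<'E'
from m import *
T=dict(np.load('pics/top0.png.npz'));S=dict(np.load('pics/side0.png.npz'))
RED=((172,150,80),(5,255,255));ORG=((5,170,120),(14,255,255));WH=((0,0,170),(180,50,255))
def show(n,lohi,pt,ps,r1,r2):
    out=[]
    for d,p,r in((T,pt,r1),(S,ps,r2)):
        c=blob(d,*lohi,p,r);e=cv2.fitEllipse(cv2.convexHull(c));m=cv2.minAreaRect(c);out.append((e,m,c))
    X=tri([ray(T,*out[0][0][0]),ray(S,*out[1][0][0])])
    print(n,'tri',X.round(4),'res',(proj(T,X)-out[0][0][0]).round(1),(proj(S,X)-out[1][0][0]).round(1))
    for o in out:print('   ell',np.round(o[0][0],1),np.round(o[0][1],1),round(o[0][2]),'rect',np.round(o[1][0],1),np.round(o[1][1],1),round(o[1][2]),len(o[2]))
    return out
show('button',RED,(420,231),(289,366),16,20)
o=show('block',RED,(308,226),(257,260),14,16)
print('block top',onz(T,*o[0][1][0],.064).round(4)); 
b=cv2.boxPoints(o[0][1]);print([onz(T,*p,.064).round(3)[:2] for p in b])
o=show('lid plate',WH,(308,226),(257,265),24,28);print(onz(T,*o[0][0][0],.024).round(4),onz(S,*o[1][0][0],.024).round(4))
o=show('ring',ORG,(228,163),(295,161),28,28)
np.save('pics/ringT.npy',o[0][2]);np.save('pics/ringS.npy',o[1][2])
o=show('lidb dot',RED,(384,175),(345,296),10,10)
o=show('lidb',WH,(382,180),(345,300),30,36)
for p in [(161,0),]:pass
for n,t,s in(('post',(391,122),(400,233)),('can360',(360,221),(276,292)),('jar',(304,130),(360,220)),('can292',(292,168),(314,220)),('can245',(246,222),(242,197)),('tape',(148,196),(244,130))):
    print(n,tri([ray(T,*t),ray(S,*s)]).round(3),onz(T,*t,.1).round(3))
img=np.hstack([cv2.resize(x[a:b,c:e],(400,400)) for x,a,b,c,e in((T['img'],75,205,175,305),(S['img'],110,240,250,380))])
cv2.imwrite('pics/z1.png',img[:,:,::-1])
img=np.hstack([cv2.resize(x[a:b,c:e],(400,400)) for x,a,b,c,e in((T['img'],110,250,330,470),(S['img'],220,420,260,460))])
cv2.imwrite('pics/z2.png',img[:,:,::-1])
E
```

```text
button tri [ 0.4362 -0.387   0.0936] res [-0.1  0.5] [ 0.7 -0.1]
   ell [420.6 230.7] [16.8 19. ] 100 rect [421. 231.] [16. 18.] 90 67
   ell [288.4 367.6] [25.4 28.5] 176 rect [288.5 367.5] [27. 25.] 90 76
block tri [ 0.448  -0.0205  0.0413] res [-0.1  0.4] [ 0.5 -0. ]
   ell [307.9 225.1] [10.8 11.2] 106 rect [308. 225.] [10.2  9.7] 14 32
   ell [257.  259.3] [18.1 22.2] 91 rect [257.  259.5] [17. 12.] 90 54
block top [ 0.4492 -0.0196  0.064 ]
[array([0.437, 0.001]), array([ 0.469, -0.007]), array([ 0.461, -0.04 ]), array([ 0.43 , -0.033])]
lid plate tri [ 0.4473 -0.0215  0.0167] res [-0.1  0.5] [ 0.5 -0.1]
   ell [307.8 225.4] [39.  39.9] 170 rect [308.  225.5] [39. 38.] 90 110
   ell [257. 265.] [55.7 55.7] 0 rect [257. 265.] [55.2 55.2] 45 156
[ 0.4487 -0.0213  0.024 ] [ 0.4445 -0.0269  0.024 ]
ring tri [0.6302 0.2458 0.1561] res [-0.1  0.4] [ 0.5 -0.1]
   ell [227.1 164.9] [36.1 38.5] 104 rect [227.2 165.1] [38.  35.8] 27 202
   ell [293.4 160.7] [29.8 39.5] 49 rect [293.3 160.8] [29.7 38.9] 45 97Traceback (most recent call last):
  File "<stdin>", line 19, in <module>
  File "<stdin>", line 7, in show
cv2.error: OpenCV(4.12.0) /io/opencv/modules/imgproc/src/shapedescr.cpp:361: error: (-201:Incorrect size of input array) There should be at least 5 points to fit the ellipse in function 'fitEllipseNoDirect'
```

Run:
```python
from m import *
T=dict(np.load('pics/top0.png.npz'));S=dict(np.load('pics/side0.png.npz'))
WH=((0,0,170),(180,50,255))
o=blob(S,*WH,(345,300),36);e=cv2.fitEllipse(cv2.convexHull(o));print('lidb S',e,onz(S,*e[0],.14).round(4))
o=blob(T,*WH,(382,182),26);e=cv2.minAreaRect(o);print('lidb T',e)
print('lidb T centre guess',proj(T,onz(S,*cv2.fitEllipse(cv2.convexHull(blob(S,*WH,(345,300),36)))[0],.14)))
for n,t,s in(('post',(391,122),(400,233)),('can360',(360,221),(276,292)),('jar',(304,130),(360,220)),('can292',(292,168),(314,220)),('can245',(246,222),(242,197)),('tape',(148,196),(244,130))):
    print(n,tri([ray(T,*t),ray(S,*s)]).round(3),onz(T,*t,.1).round(3))
# chute rails: blue mask in top
h=cv2.cvtColor(T['img'],cv2.COLOR_RGB2HSV);m=cv2.inRange(h,np.array((100,100,30)),np.array((125,255,255)));k=np.zeros_like(m);k[75:150,180:265]=255;m&=k
c,_=cv2.findContours(m,0,1);c=max(c,key=cv2.contourArea);print(cv2.minAreaRect(c))
img=np.hstack([cv2.resize(x[a:b,c:e],(400,400)) for x,a,b,c,e in((T['img'],75,205,175,305),(S['img'],110,240,250,380))])
img2=np.hstack([cv2.resize(x[a:b,c:e],(400,400)) for x,a,b,c,e in((T['img'],110,250,330,470),(S['img'],220,420,260,460))])
cv2.imwrite('pics/z1.png',cv2.resize(np.vstack([img,img2]),(600,600))[:,:,::-1])
from scipy.spatial.transform import Rotation as R
# target above button: tool down, keep yaw
s=bot.get_state();delta([.437,-.387,.16],Rn.from_quat([0,1,0,0]).as_matrix(),s)
```

```text
lidb S ((343.9159851074219, 291.8044738769531), (53.741355895996094, 66.77185821533203), 87.15425872802734) [ 0.6136 -0.2526  0.14  ]
lidb T ((380.0666198730469, 186.61801147460938), (42.098724365234375, 35.90248489379883), 19.358993530273438)
lidb T centre guess [383.11879696 174.64596381]
post [ 0.74  -0.235  0.302] [ 0.797 -0.287  0.1  ]
can360 [ 0.462 -0.186  0.103] [ 0.465 -0.187  0.1  ]
jar [0.763 0.001 0.099] [0.763 0.001 0.1  ]
can292 [0.635 0.039 0.095] [0.635 0.039 0.1  ]
can245 [0.451 0.186 0.096] [0.454 0.186 0.1  ]
tape [0.528 0.508 0.108] [0.532 0.51  0.1  ]
((228.0, 144.5), (9.0, 30.0), 90.0)
delta [-5.542 -7.58   0.887] [-0.001 -0.    -0.258]
```

View pics/z1.png

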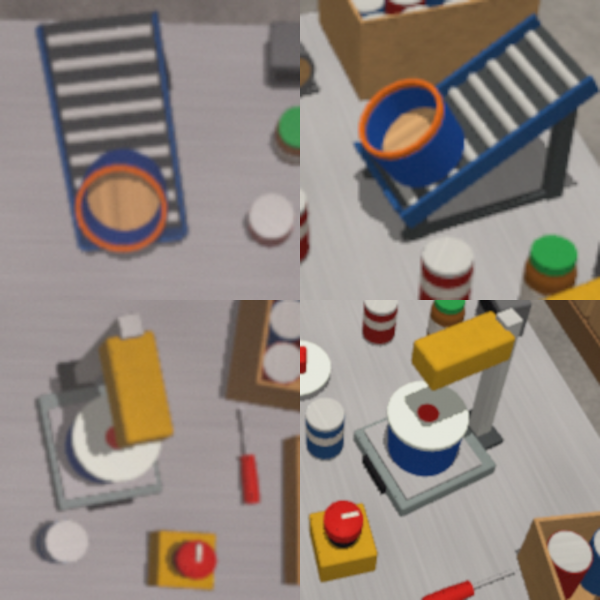

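Crops: the tilted tub leans toward the robot, with the chute rising along +x and its yaw slightly left. The scanner overhangs lid B from the +x side, so the robot's side is open. I'm moving to the stop button in stages.

Emit:
play_rows(deltas="-0.48 -0.38 0 0 0 0; -0.95 -0.75 0 0 0 0; -0.95 -0.75 0 0 0 0", grip=0)

```text
clock: 0.52
ee_pos: [0.2852, 0.4191, 0.248]
eef_rot: [0.204, 0.979, -0.001, -0.0]
force: [-0.7, 0.8, -0.4]
width: 0.378
grasp_force: 0.0
```

Emit:
play_rows(deltas="-0.48 -0.38 0 0 0 0; -0.95 -0.75 0 0 0 0")

```text
clock: 0.78
ee_pos: [0.3423, 0.3157, 0.2482]
eef_rot: [0.2, 0.98, 0.0, 0.0]
force: [0.7, -0.2, -0.2]
width: 0.002
grasp_force: 0.0
```

Emit:
play_rows(deltas="-0.48 -0.38 0 0 0 0; -0.95 -0.75 0 0 0 0")

```text
clock: 1.02
ee_pos: [0.4005, 0.2088, 0.2484]
eef_rot: [0.2, 0.98, 0.0, 0.0]
force: [0.7, 0.2, 0.8]
width: -0.001
grasp_force: 0.0
```

Emit:
play_rows(deltas="-0.48 -0.38 0 0 0 0; -0.95 -0.75 0 0 0 0; -0.95 -0.75 0 0 0 0")

```text
clock: 1.4
ee_pos: [0.4597, 0.1007, 0.2481]
eef_rot: [0.204, 0.979, 0.0, 0.0]
force: [-0.1, 0.9, 0.8]
width: -0.0
grasp_force: 0.0
```

Emit:
play_rows(deltas="-0.17 -0.46 0 0 0 0; -0.34 -0.92 0 0 0 0")

```text
clock: 1.65
ee_pos: [0.4526, 0.006, 0.2482]
eef_rot: [0.199, 0.98, 0.0, -0.0]
force: [0.6, -0.3, 0.5]
width: -0.004
grasp_force: 0.0
```

```bash
python3 -c "
from h import *
grab('wrist','wl.png')"
```

Emit:
play_rows(deltas="-0.17 -0.46 0 0 0 0; -0.34 -0.92 0 0 0 0")

```text
clock: 1.95
ee_pos: [0.4479, -0.0921, 0.2483]
eef_rot: [0.2, 0.98, 0.001, 0.0]
force: [0.2, 0.4, 0.0]
width: -0.002
grasp_force: 0.0
```

Emit:
play_rows(deltas="-0.17 -0.46 0 0 0 0; -0.34 -0.92 0 0 0 0")

```text
clock: 2.2
ee_pos: [0.4432, -0.1903, 0.2483]
eef_rot: [0.2, 0.98, 0.001, 0.0]
force: [1.0, -0.1, -0.4]
width: -0.003
grasp_force: 0.0
```

Emit:
play_rows(deltas="-0.17 -0.46 0 0 0 0; -0.34 -0.92 0 0 0 0")

```text
clock: 2.45
ee_pos: [0.4386, -0.2884, 0.2482]
eef_rot: [0.2, 0.98, 0.001, 0.0]
force: [-0.2, 0.3, -0.1]
width: -0.003
grasp_force: 0.0
```

Emit:
play_rows(deltas="-0.17 -0.46 0 0 0 0; -0.34 -0.92 0 0 0 0; -0.34 -0.92 0 0 0 0")

```text
clock: 2.82
ee_pos: [0.4337, -0.3881, 0.2474]
eef_rot: [0.202, 0.979, 0.0, 0.0]
force: [0.5, 1.4, -0.5]
width: -0.003
grasp_force: 0.0
```

Run:
```python
from m import *
d=grab('wrist','wb.png');s=bot.get_state();print(s['q'].round(3),s['ee_pos'])
h=cv2.cvtColor(d['img'],cv2.COLOR_RGB2HSV)
m=cv2.inRange(h,np.array((172,150,80)),np.array((180,255,255)))|cv2.inRange(h,np.array((0,150,80)),np.array((5,255,255)))
cs,_=cv2.findContours(m,0,1)
for c in cs:
    if cv2.contourArea(c)>200:
        e=cv2.fitEllipse(c);print(e,onz(d,*e[0],.114).round(4),cv2.boundingRect(c))
print('proj tcp',proj(d,s['ee_pos']),proj(d,[.437,-.387,.114]))
a=cv2.imread('pics/wb.png');b=cv2.imread('pics/wl.png');cv2.imwrite('pics/z3.png',cv2.resize(np.hstack([a,b]),(800,300)))
```

```text
[-8.37e-01  3.90e-01  9.80e-02  1.28e+00  1.00e-03 -4.32e-01] [ 0.43365243 -0.3862823   0.2475277 ]
((522.3018798828125, 354.0464172363281), (34.6021728515625, 45.41281509399414), 66.9416732788086) [ 0.6409 -0.2476  0.114 ] (500, 336, 45, 38)
((217.68930053710938, 302.9919128417969), (18.731525421142578, 23.731571197509766), 68.74444580078125) [ 0.4937 -0.4656  0.114 ] (206, 292, 25, 22)
((278.93792724609375, 200.2698974609375), (74.08626556396484, 75.34170532226562), 1.61934232711792) [ 0.4336 -0.3855  0.114 ] (242, 162, 75, 77)
proj tcp [279.56112309 287.41743746] [278.92066124 204.99120819]
```

View pics/z3.png

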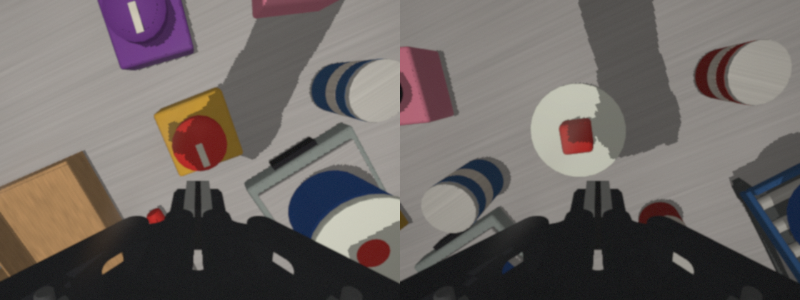

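The wrist picture shows the red head directly ahead of the fingers, centred at pixel (279,200), which gives (0.434, -0.386). That matches the TCP, so I'm pressing.

Emit:
play_rows(deltas="0 0 0.5 0 0 0; 0 0 1 0 0 0; 0 0 1 0 0 0")

```text
clock: 3.25
ee_pos: [0.4309, -0.3814, 0.1444]
eef_rot: [0.2, 0.98, 0.003, -0.004]
force: [-0.5, 0.1, -0.1]
width: -0.002
grasp_force: 0.0
```

Emit:
play_rows(deltas="0 0 0.15 0 0 0; 0 0 0.25 0 0 0; 0 0 0.25 0 0 0; 0 0 0.25 0 0 0")

```text
clock: 3.75
ee_pos: [0.4344, -0.3873, 0.1255]
eef_rot: [0.201, 0.98, -0.0, 0.002]
force: [1.5, 1.8, 5.0]
width: -0.0
grasp_force: 3.0
```

Run:
```python
from m import *
d=dict(np.load('pics/wb.png.npz'))
print('dot B',onz(d,522.3,354,.14).round(4))
d=dict(np.load('pics/wl.png.npz'));T=dict(np.load('pics/top0.png.npz'))
c=blob(d,(172,120,50),(5,255,255),(256,190),40);print(cv2.minAreaRect(c))
h=cv2.convexHull(c);a=cv2.approxPolyDP(h,4,True)[:,0];print(a.tolist());print([onz(d,*p,.064).round(4)[:2].tolist() for p in a.astype(float)])
c=blob(d,(0,0,110),(60,60,255),(250,184),72);e=cv2.fitEllipse(cv2.convexHull(c));print(e,onz(d,*e[0],.024).round(4))
s=bot.get_state();print(s['ee_pos'],s['force'])
# chute top end
p=onz(T,192.3,87.1,.22);q=onz(T,243.5,80.6,.22);print(p.round(3),q.round(3),np.linalg.norm(p-q),np.degrees(np.arctan2((p-q)[1],(p-q)[0]))-90)
```

```text
dot B [ 0.6138 -0.2589  0.14  ]
((246.71995544433594, 191.0399932861328), (45.82052230834961, 43.84062194824219), 81.8698959350586)
[[264, 167], [268, 209], [230, 214], [224, 177], [232, 170]]
[[0.4321, 0.0034], [0.4685, -0.0085], [0.4594, -0.0421], [0.4265, -0.0326], [0.4236, -0.0235]]
((247.86697387695312, 184.72409057617188), (137.7198944091797, 145.1969451904297), 161.34580993652344) [ 0.4477 -0.0224  0.024 ]
[ 0.43442571 -0.38731187  0.12547887] [1.48640164 1.76276843 5.02617069]
[0.859 0.351 0.22 ] [0.882 0.195 0.22 ] 0.1576757365779137 8.606448096892152
```

Emit:
play_rows(deltas="0 0 0.05 0 0 0; 0 0 0.06 0 0 0; 0 0 0.06 0 0 0; 0 0 0.06 0 0 0")

```text
clock: 4.25
ee_pos: [0.4346, -0.3876, 0.1227]
eef_rot: [0.201, 0.98, -0.001, 0.003]
force: [-2.9, 7.3, 24.5]
width: -0.003
grasp_force: 12.0
```

The button bottomed out at 24 N. Now I'm raising and working out the tilted approach for lid B.

Emit:
play_rows(deltas="0 0 -0.5 0 0 0; 0 0 -1 0 0 0; 0 0 -1 0 0 0")

```text
clock: 4.62
ee_pos: [0.435, -0.3893, 0.2231]
eef_rot: [0.201, 0.98, -0.003, 0.004]
force: [0.0, -0.6, -0.6]
width: 0.005
grasp_force: 0.0
```

```bash
cat >> h.py <<'E'
def tilt(a,yaw):
    a=np.radians(a);y=np.radians(yaw);e=np.array([np.cos(y),np.sin(y),0]);k=np.array([0,0,1])
    z=np.sin(a)*e-np.cos(a)*k;x=-np.cos(a)*e-np.sin(a)*k
    return np.stack([x,np.cross(z,x),z],1)
E
python3 - <<'E'
from h import *
R=tilt(35,9);C=np.array([.6138,-.2555,.140]);e=np.array([np.cos(np.radians(9)),np.sin(np.radians(9)),0])
con=C-.048*e
tcp=con-R@[.011,0,.017];pre=tcp-.05*e+[0,0,.03]
print(tcp,pre)
s=bot.get_state();print(s['q'].round(2),s['ee_pos']);delta(pre,R,s)
R0=R.T
print('pre->touch in tool',(R.T@(tcp-pre)/.1).round(3),'down 1cm',(R.T@[0,0,-.1]).round(3))
E
```

```text
[ 0.56565994 -0.26312464  0.16023493] [ 0.51627553 -0.27094636  0.19023493]
[-0.84  0.39  0.04  1.21 -0.   -0.43] [ 0.43499178 -0.3893176   0.22314933]
delta [-0.277  1.41   0.325] [-0.114 -0.373 -0.345]
pre->touch in tool [-0.238 -0.     0.533] down 1cm [0.057 0.    0.082]
```

Emit:
play_rows(deltas="-0.28 0.7 0 0 0 0; -0.28 0.7 0 0 0 0")

```text
clock: 4.88
ee_pos: [0.4875, -0.3313, 0.217]
eef_rot: [0.2, 0.98, 0.0, 0.0]
force: [0.2, -0.2, -0.2]
width: -0.003
grasp_force: 0.0
```

Emit:
play_rows(deltas="0 0.2 0 -0.03 -0.08 -0.07; 0 0.4 0.1 -0.05 -0.16 -0.14; 0 0.6 0.2 -0.07 -0.24 -0.22; 0 0.71 0.3 -0.1 -0.32 -0.3; 0 0.71 0.32 -0.114 -0.373 -0.345; 0 0.71 0.32 -0.114 -0.373 -0.345")

```text
clock: 5.62
ee_pos: [0.5118, -0.2678, 0.1834]
eef_rot: [-0.072, 0.952, 0.029, 0.295]
force: [-0.5, -0.3, 0.4]
width: -0.001
grasp_force: 0.0
```

Run:
```python
from h import *
R=tilt(35,9);s=bot.get_state();print(s['ee_pos'],s['q'].round(2))
delta([.5657,-.2631,.1602],R,s)
d=grab('top');e=grab('side')
img=np.hstack([cv2.resize(x[a:b,c:f],(400,400)) for x,a,b,c,f in((d['img'],110,250,310,450),(e['img'],180,380,230,430))])
cv2.imwrite('pics/z4.png',img[:,:,::-1])
```

```text
[ 0.51182463 -0.26775426  0.18335611] [-0.84  0.14 -0.58  0.51  0.5  -0.9 ]
delta [-0.314 -0.04   0.496] [ 0.006 -0.006 -0.006]
```

View pics/z4.png

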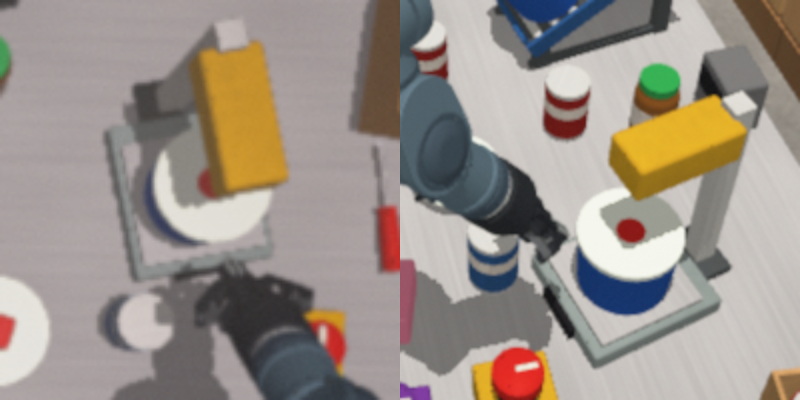

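The arm is in front of the scale on the open side, with the fingers 50 mm short of the lid and well below the scanner. I'm moving over the lid edge and pressing down.

Emit:
play_rows(deltas="-0.25 -0.03 0.2 0 0 0; -0.38 -0.04 0.41 0 0 0; -0.34 -0.04 0.46 0 0 0; -0.28 -0.04 0.54 0 0 0; -0.24 -0.04 0.6 0 0 0; -0.22 -0.04 0.63 0 0 0; -0.22 -0.04 0.63 0 0 0; -0.22 -0.04 0.63 0 0 0")

```text
clock: 6.72
ee_pos: [0.5676, -0.2634, 0.1468]
eef_rot: [-0.073, 0.952, 0.028, 0.297]
force: [-2.0, 0.5, 5.9]
width: -0.001
grasp_force: 2.8
```

Emit:
play_rows(deltas="0.01 0 0.02 0 0 0; 0.02 0 0.03 0 0 0; 0.03 0 0.04 0 0 0; 0.03 0 0.04 0 0 0")

```text
clock: 7.22
ee_pos: [0.568, -0.2636, 0.1456]
eef_rot: [-0.073, 0.951, 0.028, 0.3]
force: [-20.7, 4.4, 29.7]
width: 0.001
grasp_force: 14.9
```

Emit:
play_rows(deltas="-0.12 0 -0.2 0 0 0; -0.12 0 -0.7 0 0 0; -0.3 0 -1 0 0 0; -0.3 0 -1 0 0 0")

```text
clock: 7.72
ee_pos: [0.5367, -0.2712, 0.244]
eef_rot: [-0.074, 0.951, 0.025, 0.299]
force: [-0.1, 0.1, -0.7]
width: 0.002
grasp_force: 0.0
```

Run:
```python
from h import *
s=bot.get_state();print(s['ee_pos'],s['q'].round(2))
delta([.448,-.0215,.20],tilt(0,-15.5),s)
```

```text
[ 0.53674371 -0.27121752  0.24404995] [-0.81  0.11 -0.44  0.64  0.49 -0.87]
delta [0.659 2.603 0.091] [0.085 0.381 0.262]
```

Emit:
play_rows(deltas="0.2 0.4 0 0 0 0; 0.3 0.9 0 0 0 0; 0.3 0.9 0 0 0 0", grip=85)

```text
clock: 8.1
ee_pos: [0.4934, -0.1792, 0.2198]
eef_rot: [-0.074, 0.953, 0.031, 0.294]
force: [-0.4, -0.1, -0.2]
width: 0.636
grasp_force: 0.0
```

Emit:
play_rows(deltas="0.1 0.5 0 0 0 0; 0.3 0.9 0 0 0 0; 0.3 0.9 0 0 0 0")

```text
clock: 8.48
ee_pos: [0.4556, -0.0957, 0.2045]
eef_rot: [-0.074, 0.952, 0.03, 0.294]
force: [0.9, -1.2, 1.0]
width: 0.994
grasp_force: 0.0
```

Emit:
play_rows(deltas="0 0.2 0 0.02 0.08 0.05; 0 0.4 0 0.04 0.17 0.11; 0.03 0.6 0.05 0.06 0.25 0.17; 0.05 0.8 0.09 0.08 0.34 0.23; 0.06 0.8 0.09 0.085 0.381 0.262; 0.06 0.8 0.09 0.085 0.381 0.262; 0.06 0.8 0.09 0.085 0.381 0.262")

```text
clock: 9.35
ee_pos: [0.447, -0.0203, 0.1976]
eef_rot: [0.134, 0.991, 0.002, -0.002]
force: [0.7, 0.9, 0.2]
width: 1.001
grasp_force: 0.0
```

Run:
```python
from m import *
s=bot.get_state();print(s['ee_pos'],s['q'].round(2))
d=grab('wrist','wa.png')
c=blob(d,(172,120,50),(5,255,255),tuple(int(v) for v in proj(d,[.448,-.0215,.06])),80)
h=cv2.convexHull(c);a=cv2.approxPolyDP(h,6,True)[:,0];print(a.tolist(),cv2.minAreaRect(c));print([onz(d,*p,.064).round(4)[:2].tolist() for p in a.astype(float)])
p=proj(d,[.448,-.0215,.024]);c=blob(d,(0,0,110),(60,60,255),(int(p[0]),int(p[1])),150);e=cv2.fitEllipse(cv2.convexHull(c));print(e,onz(d,*e[0],.024).round(4))
delta([.448,-.0215,.20],tilt(0,-15.5),s)
```

```text
[ 0.44696916 -0.02031894  0.19755361] [-0.19  0.15 -0.36  1.07  0.    0.08]
[[295, 173], [298, 224], [252, 225], [254, 174]] ((275.0, 199.5), (55.0, 50.0), 90.0)
[[0.4293, -0.0005], [0.4681, -0.0082], [0.4595, -0.0423], [0.422, -0.0297]]
((274.0501403808594, 191.0001983642578), (299.6489562988281, 299.9579772949219), 136.40406799316406) [ 0.4471 -0.0215  0.024 ]
delta [-0.013 -0.009 -0.025] [ 0.002 -0.003  0.001]
```

View pics/wa.png

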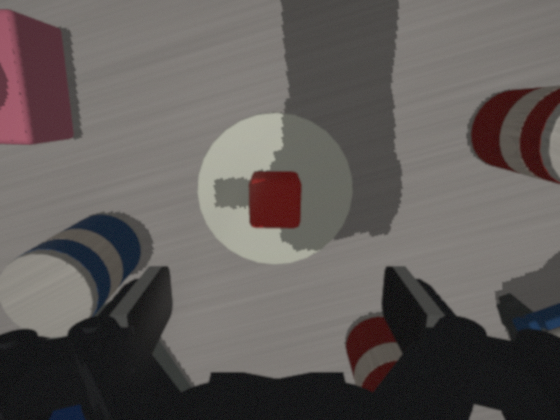

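The lid is centred under the open fingers: disc centre at (275,188), block at (250–301, 175–227) and square to the jaws. I'm descending and gripping.

Emit:
play_rows(deltas="0 -0.01 0.5 0 0 0; 0 -0.01 0.9 0 0 0; 0 -0.01 0.9 0 0 0")

```text
clock: 9.78
ee_pos: [0.4424, -0.0199, 0.1058]
eef_rot: [0.134, 0.991, 0.002, -0.005]
force: [-0.1, -0.9, 0.7]
width: 0.997
grasp_force: 0.0
```

Emit:
play_rows(deltas="0 0 0.3 0 0 0; 0 0 0.5 0 0 0; 0 0 0.58 0 0 0; 0 0 0.58 0 0 0; 0 0 0.58 0 0 0")

```text
clock: 10.4
ee_pos: [0.4467, -0.0201, 0.0511]
eef_rot: [0.134, 0.991, 0.002, -0.002]
force: [0.6, 0.6, 0.4]
width: 0.993
grasp_force: 0.0
```

Emit:
play_rows(deltas="0 0 0 0 0 0; 0 0 0 0 0 0; 0 0 0 0 0 0; 0 0 0 0 0 0; 0 0 0 0 0 0; 0 0 0 0 0 0", grip=30)

```text
clock: 11.15
ee_pos: [0.4461, -0.02, 0.0503]
eef_rot: [0.134, 0.991, 0.002, -0.002]
force: [-0.7, -0.7, 6.2]
width: 0.459
grasp_force: 61.4
```

Emit:
play_rows(deltas="0 0 -0.2 0 0 0; 0 0 -0.5 0 0 0; 0 0 -1 0 0 0; 0 0 -1 0 0 0")

```text
clock: 11.65
ee_pos: [0.4487, -0.0209, 0.1528]
eef_rot: [0.134, 0.991, 0.002, 0.001]
force: [1.5, -0.5, -3.3]
width: 0.459
grasp_force: 60.9
```

Emit:
play_rows(deltas="-0.1 0.2 -0.5 0 0 0; -0.4 0.4 -1 0 0 0; -0.7 0.5 -1 0 0 0; -0.7 0.5 -1 0 0 0")

```text
clock: 12.15
ee_pos: [0.5287, 0.0089, 0.2479]
eef_rot: [0.134, 0.991, 0.002, -0.003]
force: [-0.7, -0.2, -3.1]
width: 0.459
grasp_force: 61.2
```

Run:
```python
from m import *
s=bot.get_state();print(s['ee_pos'],s['q'].round(2),s['width'],s['force'])
delta([.63,.10,.31],tilt(0,-90),s)
```

```text
[0.52866676 0.00892247 0.24793612] [-0.11  0.29 -0.05  1.24  0.    0.16] 0.4589910764762746 [-0.74379024 -0.15639351 -3.07230458]
delta [-0.732  1.149 -0.622] [-0.001 -0.005  0.829]
```

Emit:
play_rows(deltas="-0.2 0.2 -0.2 0 0 0.11; -0.4 0.5 -0.4 0 0 0.22; -0.6 0.8 -0.62 0 0 0.33; -0.73 1 -0.62 0 0 0.45; -0.73 1 -0.62 0 0 0.56; -0.73 1 -0.62 0 0 0.68; -0.73 1 -0.62 0 0 0.8; -0.73 1 -0.62 0 0 0.83")

```text
clock: 13.15
ee_pos: [0.623, 0.0852, 0.3091]
eef_rot: [0.709, 0.706, -0.002, -0.005]
force: [0.2, 0.5, -2.6]
width: 0.462
grasp_force: 61.2
```

Run:
```python
from m import *
s=bot.get_state();print(s['ee_pos'],s['q'].round(2))
d=grab('wrist','wt.png');print((-np.array(d['R']).T@d['t']).round(3), proj(d,[.63,.246,.156]))
```

```text
[0.62295444 0.08523101 0.30908088] [0.03 0.51 0.44 1.51 0.01 1.61]
[0.625 0.154 0.436] [287.09254389 -30.95565374]
```

View pics/wt.png

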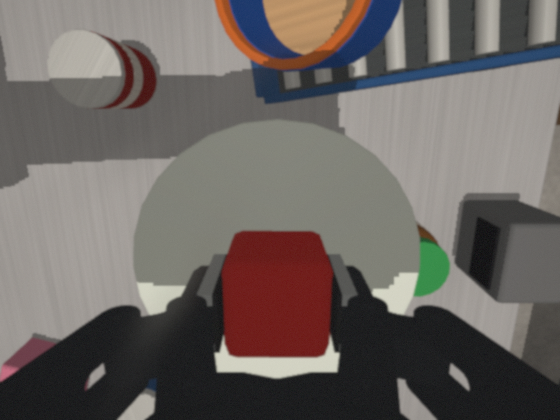

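The wrist view shows the lid firmly held, with the block centred at column 277. Only the ring's lower edge is visible at the top, so I'm shifting 90 mm along tool +x.

Emit:
play_rows(deltas="0.4 0 0 0 0 0; 0.9 0 0 0 0 0; 0.9 0 0 0 0 0; 0.9 0 0 0 0 0")

```text
clock: 13.7
ee_pos: [0.6238, 0.1752, 0.3106]
eef_rot: [0.707, 0.707, -0.001, -0.004]
force: [0.1, -0.7, -1.7]
width: 0.458
grasp_force: 61.3
```

Run:
```python
from m import *
s=bot.get_state();print(s['ee_pos'],s['q'].round(2))
d=grab('wrist','wt2.png')
n=-tilt(30,8.6)[:,2]
p=proj(d,[.63,.246,.156]);print(p)
h=cv2.cvtColor(d['img'],cv2.COLOR_RGB2HSV);print(h[max(int(p[1]),0),int(p[0])])
c=blob(d,(5,175,100),(13,255,255),(int(p[0]),int(p[1])),140);e=cv2.fitEllipse(cv2.convexHull(c));print('wrist',e,cv2.boundingRect(c))
np.save('pics/c.npy',c)
T=dict(np.load('pics/top0.png.npz'));S=dict(np.load('pics/side0.png.npz'))
cT=np.load('pics/ringT.npy');cS=np.load('pics/ringS.npy')
eT=cv2.fitEllipse(cv2.convexHull(cT));eS=cv2.fitEllipse(cv2.convexHull(cS))
C=tri([ray(d,*e[0]),ray(T,*eT[0]),ray(S,*eS[0])]);print(C.round(4))
for dd,ee in((d,e),(T,eT),(S,eS)):print(proj(dd,C)-ee[0])
print('W+T',tri([ray(d,*e[0]),ray(T,*eT[0])]).round(4),'W+S',tri([ray(d,*e[0]),ray(S,*eS[0])]).round(4))
# back-project ring edge onto tilted plane through C; check circularity
for nm,dd,cc in(('W',d,c),('T',T,cT),('S',S,cS)):
    P=[]
    for u in cv2.convexHull(cc)[:,0].astype(float):
        o,r=ray(dd,*u);P.append(o+r*(n@(C-o))/(n@r))
    P=np.array(P);R=tilt(30,8.6);L=(P-C)@R
    ee=cv2.minEnclosingCircle((L[:,:2]*1000).astype(np.float32));el=cv2.fitEllipse((L[:,:2]*1000).astype(np.float32))
    print(nm,'circ',ee,'ell',el)
```

```text
[0.62380795 0.17515014 0.31059259] [0.17 0.55 0.52 1.54 0.01 1.75]
[285.12386542 105.65657372]
[ 16 105 126]
wrist ((293.9203796386719, 97.28378295898438), (146.78765869140625, 165.75228881835938), 165.33737182617188) (221, 15, 147, 127)
[0.6332 0.2498 0.1511]
[-4.62919054  3.18048876]
[-1.14061889 -0.27286945]
[0.96105974 0.20521481]
W+T [0.639  0.2527 0.1082] W+S [0.6341 0.253  0.1493]
W circ ((3.2222633361816406, -1.5102472305297852), 65.02208709716797) ell ((3.0238351821899414, -1.233999252319336), (119.3389892578125, 128.921630859375), 115.95929718017578)
T circ ((2.593468427658081, -3.2137672901153564), 61.54523849487305) ell ((2.6283769607543945, -3.4275617599487305), (121.2898941040039, 122.46466827392578), 111.89064025878906)
S circ ((2.9451375007629395, 5.1510515213012695), 65.63250732421875) ell ((2.292855978012085, 5.011865615844727), (123.93299865722656, 130.9375762939453), 13.527325630187988)
```

View pics/wt2.png

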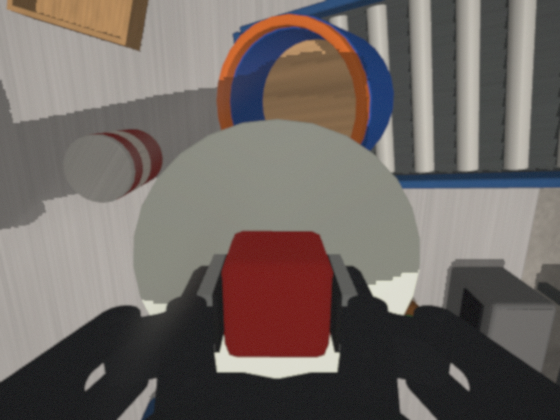

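The ring is visible in the top half (outline about cols 219–370, rows 15–120) and the lid hides its lower part. I'll fit its circle from rays across the three views, allowing for the visible side wall and leaving out the hidden points.

```bash
cat > ring.py <<'E'
from m import *
from scipy.optimize import least_squares
T=dict(np.load('pics/top0.png.npz'));S=dict(np.load('pics/side0.png.npz'));W=dict(np.load('pics/wt2.png.npz'))
def edge(d,near,rad):
    k=4;dd=dict(img=cv2.resize(d['img'],None,fx=k,fy=k,interpolation=cv2.INTER_CUBIC))
    h=cv2.cvtColor(dd['img'],cv2.COLOR_RGB2HSV);m=cv2.inRange(h,np.array((4,165,90)),np.array((13,255,255)))
    q=np.zeros_like(m);cv2.circle(q,(near[0]*k,near[1]*k),rad*k,255,-1);m&=q;m=cv2.morphologyEx(m,cv2.MORPH_OPEN,np.ones((5,5)))
    c,_=cv2.findContours(m,0,1);c=np.vstack([x for x in c if cv2.contourArea(x)>150]);h=cv2.convexHull(c)[:,0].astype(float)
    return (h+.5)/k-.5
V=[(W,edge(W,(290,80),110)),(T,edge(T,(228,163),28)),(S,edge(S,(295,161),28))]
w=V[0][1];V[0]=(W,w[(w[:,1]<112)])
def fit(tl,yaw,V,R=None):
    n=-tilt(tl,yaw)[:,2]
    def res(p,full=False):
        C=p[:3];out=[]
        for d,c in V:
            for u in c:
                o,r=ray(d,*u);X=o+r*(n@(C-o))/(n@r);rad=X-C
                if rad@(o-X)>0:
                    C2=C-.012*n;X=o+r*(n@(C2-o))/(n@r);rad=X-C2
                out.append(np.linalg.norm(rad)-p[3])
        return np.array(out)
    s=least_squares(res,[.63,.246,.156,.062],loss='soft_l1',f_scale=.001);return s.x,res(s.x)
if __name__=='__main__':
    for tl,y in((30,8.6),(30,4),(30,13)):
        x,r=fit(tl,y,V);i=np.cumsum([len(v[1]) for v in V]);print(y,x.round(4),[round(1e3*np.sqrt((q**2).mean()),2) for q in np.split(r,i[:-1])],i)
    for nm,v in(('WT',V[:2]),('WS',[V[0],V[2]]),('TS',V[1:])):
        x,r=fit(30,8.6,v);print(nm,x.round(4))
E
python3 ring.py
```

```text
8.6 [0.627  0.2454 0.163  0.0601] [np.float64(0.69), np.float64(0.86), np.float64(2.22)] [ 45  89 139]
4 [0.6264 0.2451 0.163  0.0607] [np.float64(0.72), np.float64(1.28), np.float64(2.1)] [ 45  89 139]
13 [0.6274 0.2455 0.1624 0.0597] [np.float64(0.69), np.float64(0.71), np.float64(2.55)] [ 45  89 139]
WT [0.6277 0.2453 0.1644 0.0596]
WS [0.6262 0.2454 0.1626 0.0606]
TS [0.626  0.245  0.1633 0.0604]
```

Run:
```python
from m import *
W=dict(np.load('pics/wt2.png.npz'));s=bot.get_state();Rt=Rn.from_quat(s['eef_rot']).as_matrix();p0=np.array(s['ee_pos'])
for dz in(.0263,):
    n=Rt[:,2];A=[]
    img=cv2.GaussianBlur(cv2.cvtColor(W['img'],cv2.COLOR_RGB2GRAY),(3,3),0)
    P=[]
    for u in((277,121),(134,250),(420,250),(195,146),(360,146)):
        o,r=ray(W,*u);X=o+r*(n@(p0+dz*n-o))/(n@r);P.append(Rt.T@(X-p0))
    P=np.array(P);print(P.round(4))
    M=np.c_[2*P[:,:2],np.ones(len(P))];c=np.linalg.lstsq(M,(P[:,:2]**2).sum(1),rcond=None)[0];print('lid centre in tool',c[:2].round(4),'R',np.sqrt(c[2]+c[:2]@c[:2]).round(4))
o=np.array([ -.0012,0])
R=tilt(30,7.8);nn=-R[:,2];ring=np.array([.627,.2454,.163]);rim=ring-.012*nn
print('rim',rim,'rows edge',img[118:125,277],img[250,130:138],img[250,416:424])
pre=rim+(.012+.03+.0503)*nn;print('pre',pre,'home',rim+.0323*nn);delta(pre,R,s);delta(pre,tilt(0,7.8),s)
```

```text
[[ 0.0645  0.0007  0.0263]
 [ 0.0068 -0.0647  0.0263]
 [ 0.0071  0.0663  0.0263]
 [ 0.0541 -0.0339  0.0263]
 [ 0.0543  0.0357  0.0263]]
lid centre in tool [-0.0018  0.0009] R 0.0661
rim [0.63294449 0.24621429 0.1526077 ] rows edge [116 124 132 137 140 141 141] [168 165 160 150 142 137 135 136] [136 137 140 147 157 164 167 166]
pre [0.58722147 0.23995102 0.23254184] home [0.61694391 0.24402249 0.18058032]
delta [ 0.649 -0.364  0.789] [-0.285 -0.253 -1.06 ]
delta [ 0.649 -0.364  0.789] [-1.000e-03 -6.000e-03 -1.088e+00]
```

Emit:
play_rows(deltas="0.1 0 0 0 0 -0.12; 0.2 -0.1 0 0 0 -0.24; 0.4 -0.3 0 0 0 -0.36; 0.6 -0.5 0 0 0 -0.48; 0.6 0.5 0 0 0 -0.6; 0.6 0.7 0 0 0 -0.72; 0.6 0.7 0 0 0 -0.84; 0.6 0.7 0 0 0 -0.95")

```text
clock: 14.75
ee_pos: [0.6963, 0.2331, 0.3092]
eef_rot: [0.065, 0.998, 0.002, -0.004]
force: [0.4, 0.1, -1.8]
width: 0.458
grasp_force: 61.7
```

```bash
cat > t.py <<'E'
from h import *
R=tilt(30,7.8);nn=-R[:,2];rim=np.array([.627,.2454,.163])-.012*nn
def tcp(h): # h = lid origin height above rim along axis
    return rim+h*nn-R@[-.0015,.0005,.0503]
s=bot.get_state();print(s['ee_pos'],s['q'].round(2),s['force'].round(1),s['width'])
off=Rn.from_quat(s['eef_rot']).as_matrix()@[-.0015,.0005,.0503]+s['ee_pos']-rim
print('lid rel rim, tool axes mm',(R.T@off*1e3).round(1))
E
python3 - <<'E'
from t import *
delta(tcp(.042),R,s)
E
```

```text
[0.69626591 0.2330928  0.30918107] [0.23 0.86 1.08 1.8  0.01 0.36] [ 0.4  0.1 -1.8] 0.4583772378117821
lid rel rim, tool axes mm [-107.   -21.3  -60.9]
delta [ 1.095 -0.083  0.782] [-0.042 -0.336 -0.166]
```

Emit:
play_rows(deltas="0.4 0 0 0 -0.02 -0.03; 0.9 0 0 -0.01 -0.1 -0.06; 1 -0.05 0.1 -0.02 -0.2 -0.1; 1 -0.08 0.2 -0.03 -0.28 -0.14; 1 -0.08 0.3 -0.042 -0.336 -0.166; 1 -0.08 0.4 -0.042 -0.336 -0.166; 1 -0.08 0.4 -0.042 -0.336 -0.166")

```text
clock: 15.62
ee_pos: [0.5904, 0.2384, 0.2686]
eef_rot: [-0.064, 0.964, 0.017, 0.256]
force: [0.4, 0.8, -1.7]
width: 0.459
grasp_force: 61.6
```

Run:
```python
from t import *
delta(tcp(.032),R,s)
```

```text
[0.59044984 0.23843159 0.26863349] [ 0.33  0.1  -0.37  0.59 -0.1   0.17] [ 0.4  0.8 -1.7] 0.45946885527345194
lid rel rim, tool axes mm [-21.9  -1.6 -71.8]
delta [0.22  0.015 0.399] [-0.002 -0.003 -0.002]
```

Emit:
play_rows(deltas="0.22 0.015 0 0 0 0; 0.22 0.015 0.2 0 0 0; 0.22 0.015 0.4 0 0 0; 0.22 0.015 0.4 0 0 0; 0.22 0.015 0.4 0 0 0")

```text
clock: 16.25
ee_pos: [0.5966, 0.2425, 0.2284]
eef_rot: [-0.064, 0.963, 0.018, 0.26]
force: [0.0, -0.2, -1.9]
width: 0.463
grasp_force: 61.5
```

Run:
```python
from t import *
delta(tcp(.0),R,s)
a=grab('side');b=grab('top')
img=np.hstack([cv2.resize(x[r:r+130,c:c+130],(400,400)) for x,r,c in((b['img'],95,165),(a['img'],90,220))])
cv2.imwrite('pics/z6.png',img[:,:,::-1])
```

```text
[0.59659728 0.24246084 0.22837127] [ 0.33  0.14 -0.44  0.47 -0.1   0.17] [ 0.  -0.2 -1.9] 0.46313824184975727
lid rel rim, tool axes mm [ -8.    1.7 -33.6]
delta [ 0.079 -0.017  0.335] [-0.001  0.003 -0.003]
```

View pics/z6.png

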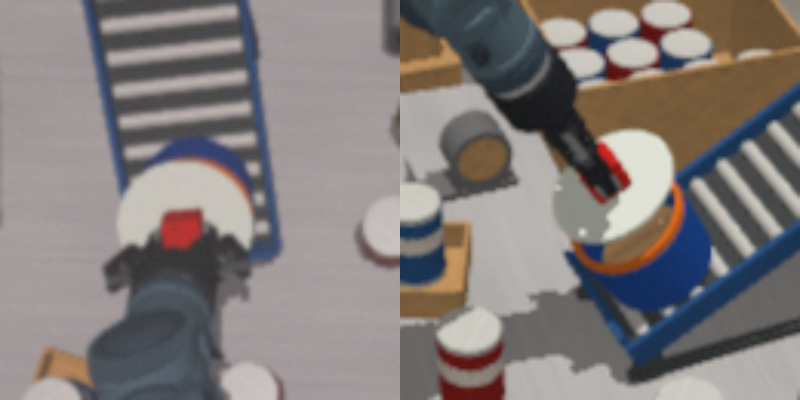

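Emit:
play_rows(deltas="0.07 -0.017 0 0 0 0; 0.07 -0.017 0 0 0 0; 0.07 -0.017 0 0 0 0; 0.07 -0.017 0 0 0 0")

```text
clock: 16.85
ee_pos: [0.5895, 0.2401, 0.2235]
eef_rot: [-0.064, 0.963, 0.018, 0.26]
force: [-0.2, -0.5, -2.2]
width: 0.459
grasp_force: 61.6
```

Run:
```python
from t import *
import time
for i in range(3):
    bot.grab_frame('side');s=bot.get_state();print((R.T@(Rn.from_quat(s['eef_rot']).as_matrix()@[-.0015,.0005,.0503]+s['ee_pos']-rim)*1e3).round(1))
delta(tcp(.0),R,s)
```

```text
[0.58951193 0.24011113 0.22349977] [ 0.33  0.13 -0.47  0.45 -0.1   0.17] [-0.2 -0.5 -2.2] 0.4594975067708399
lid rel rim, tool axes mm [  0.9   0.3 -33. ]
[  0.9   0.3 -33. ]
[  0.9   0.3 -33. ]
[  0.9   0.3 -32.9]
delta [-0.01  -0.003  0.329] [-0.     0.002 -0.002]
```

Emit:
play_rows(deltas="-0.01 0 0.1 0 0 0; -0.01 0 0.2 0 0 0; -0.01 0 0.25 0 0 0; -0.01 0 0.3 0 0 0; -0.01 0 0.33 0 0 0; -0.01 0 0.33 0 0 0")

```text
clock: 17.75
ee_pos: [0.6067, 0.2423, 0.1951]
eef_rot: [-0.064, 0.963, 0.018, 0.259]
force: [0.3, -0.4, -2.5]
width: 0.457
grasp_force: 61.6
```

Run:
```python
from t import *
print((R.T@s['force']).round(1),(R.T@s['moment']).round(2))
```

```text
[0.60671001 0.24234956 0.19505181] [ 0.33  0.19 -0.48  0.39 -0.1   0.17] [ 0.3 -0.4 -2.5] 0.45682526827644065
lid rel rim, tool axes mm [0.1 0.2 0.3]
[ 1.1 -0.4  2.3] [-0.04  0.66  0.05]
```

Emit:
play_rows(deltas="0 0 0.04 0 0 0; 0 0 0.08 0 0 0; 0 0 0.12 0 0 0; 0 0 0.15 0 0 0; 0 0 0.18 0 0 0; 0 0 0.18 0 0 0")

```text
clock: 18.5
ee_pos: [0.6144, 0.2432, 0.1822]
eef_rot: [-0.064, 0.963, 0.018, 0.26]
force: [-21.9, -7.5, 22.4]
width: 0.459
grasp_force: 65.7
```

Run:
```python
from t import *
print((R.T@s['force']).round(1),(R.T@s['moment']).round(2))
```

```text
[0.61441513 0.2431699  0.18218655] [ 0.32  0.21 -0.48  0.35 -0.09  0.17] [-21.9  -7.5  22.4] 0.4587587888927327
lid rel rim, tool axes mm [-0.2 -0.1 15.3]
[  8.5  -4.4 -30.8] [0.17 2.55 0.24]
```

Emit:
play_rows(deltas="0 0 0.02 0 0 0; 0 0 0.03 0 0 0; 0 0 0.03 0 0 0; 0 0 0.03 0 0 0")

```text
clock: 19.0
ee_pos: [0.6145, 0.2432, 0.1821]
eef_rot: [-0.064, 0.963, 0.018, 0.26]
force: [-44.0, -14.8, 44.9]
width: 0.458
grasp_force: 69.9
```

Run:
```python
from t import *
print((R.T@s['force']).round(1),(R.T@s['moment']).round(2))
a=grab('side');b=grab('top')
img=np.hstack([cv2.resize(x[r:r+100,c:c+100],(400,400),interpolation=cv2.INTER_CUBIC) for x,r,c in((b['img'],110,175),(a['img'],110,250))])
cv2.imwrite('pics/z7.png',img[:,:,::-1])
```

```text
[0.61448843 0.24320496 0.18213943] [ 0.32  0.21 -0.48  0.35 -0.09  0.17] [-44.  -14.8  44.9] 0.4575738266965035
lid rel rim, tool axes mm [-0.3 -0.  15.4]
[ 17.1  -8.7 -61.7] [0.53 4.08 0.33]
```

View pics/z7.png

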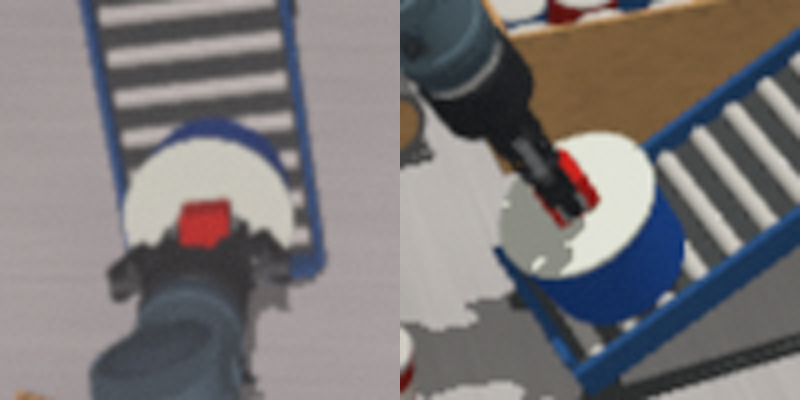

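No orange is visible and the stop is hard at 62 N with no motion, so the lid is seated. I'm relaxing the force, releasing and backing off along the axis.

Emit:
play_rows(deltas="0 0 -0.04 0 0 0; 0 0 -0.04 0 0 0; 0 0 -0.04 0 0 0")

```text
clock: 19.48
ee_pos: [0.6143, 0.2431, 0.1822]
eef_rot: [-0.064, 0.963, 0.018, 0.26]
force: [-15.5, -6.7, 14.6]
width: 0.457
grasp_force: 64.7
```

Emit:
play_rows(deltas="0 0 0 0 0 0; 0 0 0 0 0 0; 0 0 0 0 0 0; 0 0 0 0 0 0; 0 0 0 0 0 0", grip=85)

```text
clock: 20.1
ee_pos: [0.6152, 0.2436, 0.1804]
eef_rot: [-0.064, 0.963, 0.018, 0.259]
force: [0.7, 0.2, -0.4]
width: 0.994
grasp_force: 0.0
```

Emit:
play_rows(deltas="0 0 -0.2 0 0 0; 0 0 -0.5 0 0 0; 0 0 -1 0 0 0; 0 0 -1 0 0 0; 0 0 -1 0 0 0")

```text
clock: 20.72
ee_pos: [0.5654, 0.2368, 0.267]
eef_rot: [-0.064, 0.963, 0.018, 0.26]
force: [0.5, 0.0, 0.3]
width: 0.999
grasp_force: 0.0
```

Run:
```python
from t import *
d=grab('wrist','wf.png');a=grab('side','sf.png')
img=np.hstack([cv2.resize(d['img'],(400,300)),cv2.resize(a['img'][180:380,220:487],(400,300))])
cv2.imwrite('pics/z8.png',img[:,:,::-1])
delta([.5,.1,.30],tilt(0,-20),s)
```

```text
[0.56537215 0.23680357 0.26695251] [ 0.34  0.05 -0.44  0.56 -0.1   0.18] [0.5 0.  0.3] 0.998756369184251
lid rel rim, tool axes mm [  0.3   0.3 -82.8]
delta [ 0.551 -1.269 -0.704] [0.081 0.328 0.3  ]
```

View pics/z8.png

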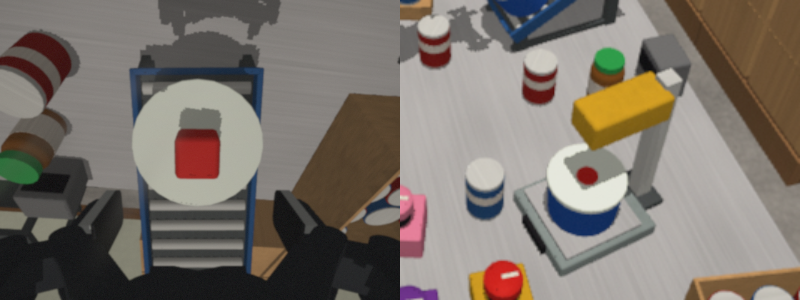

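Run:
```python
from m import *
WH=((0,0,170),(180,50,255))
for f in('side0','sf'):
    S=dict(np.load(f'pics/{f}.png.npz'));c=blob(S,*WH,(345,300),36);e=cv2.fitEllipse(cv2.convexHull(c))
    h=cv2.cvtColor(S['img'],cv2.COLOR_RGB2HSV);m=((h[...,0]>170)|(h[...,0]<6))&(h[...,1]>120);m[:280]=0;m[315:]=0;m[:,:325]=0;m[:,365:]=0
    ys,xs=np.nonzero(m);print(f,np.round(e[0],1),np.round(e[1],1),'dot',xs.mean().round(2),ys.mean().round(2),len(xs))
print('expected 12mm shift',proj(S,[.6138,-.2555,.14]),proj(S,[.6138,-.2555,.128]))
```

```text
side0 [343.9 291.8] [53.7 66.8] dot 344.99 294.91 125
sf [340.7 295. ] [58.1 67.7] dot 344.62 296.73 128
expected 12mm shift [344.41807283 292.74232627] [343.90583112 295.57955556]
```

Emit:
play_rows(deltas="0.3 -0.4 -0.2 0.02 0.08 0.07; 0.55 -0.9 -0.5 0.04 0.16 0.15; 0.55 -1 -0.7 0.06 0.24 0.22; 0.55 -1 -0.7 0.08 0.32 0.3; 0.55 -1 -0.7 0.081 0.328 0.3; 0.55 -1 -0.7 0.081 0.328 0.3")

```text
clock: 21.58
ee_pos: [0.4967, 0.1267, 0.2984]
eef_rot: [0.173, 0.985, 0.0, -0.0]
force: [-0.7, 0.8, 0.1]
width: 0.998
grasp_force: 0.0
```

Run:
```python
from h import *
s=bot.get_state();print(s['ee_pos'],s['q'].round(2))
delta([.434,-.3855,.25],tilt(0,-20),s)
```

```text
[0.49671139 0.12669911 0.29842042] [0.13 0.24 0.02 1.35 0.   0.47]
delta [-1.156 -5.029  0.483] [ 0.    -0.     0.001]
```

Run:
```python
from m import *
def low(S):
    # vertical profile of grey along columns through lid: lower white->blue edge, and blue->scale
    g=cv2.cvtColor(S['img'],cv2.COLOR_RGB2HSV)[...,1].astype(float)
    out=[]
    for u in range(330,362,4):
        p=g[296:330,u-1:u+2].mean(1);i=np.argmax(p>130);out.append(296+i-1+(130-p[i-1])/(p[i]-p[i-1]))
    return np.round(out,2)
for f in('side0','sf'):
    S=dict(np.load(f'pics/{f}.png.npz'));img=cv2.resize(S['img'][275:320,320:370],None,fx=8,fy=8,interpolation=cv2.INTER_CUBIC)
    h=cv2.cvtColor(img,cv2.COLOR_RGB2HSV);m=(((h[...,0]>165)|(h[...,0]<8))&(h[...,1]>110)).astype(np.uint8)*255
    c=max(cv2.findContours(m,0,1)[0],key=cv2.contourArea);e=cv2.fitEllipse(c);print(f,np.array(e[0])/8,np.array(e[1])/8,low(S))
```

```text
side0 [25.4103756  20.31072807] [11.47714424 14.26417065] [316.29 318.3  319.55 289.1  289.42 289.   320.31 319.14]
sf [25.0330925  22.18497086] [11.50656223 14.17292213] [318.33 320.29 296.24 284.83 291.44 303.92 321.92 320.75]
```

Lid B's dot and lower edge moved only about 1.85 px where 12 mm would give 2.84 px, so it travelled about 8 mm and isn't home yet. I'm going back to press it again before touching the knob.

Emit:
play_rows(deltas="-0.1 -0.4 0 0 0 0; -0.2 -0.95 0 0 0 0; -0.2 -0.95 0 0 0 0", grip=0)

```text
clock: 21.95
ee_pos: [0.4816, 0.0284, 0.2998]
eef_rot: [0.175, 0.985, -0.0, 0.001]
force: [0.8, 0.6, -0.1]
width: 0.371
grasp_force: 0.0
```

Emit:
play_rows(deltas="-0.1 -0.4 0 0 0 0; -0.2 -0.95 0 0 0 0; -0.2 -0.95 0 0 0 0")

```text
clock: 22.32
ee_pos: [0.4685, -0.0671, 0.2997]
eef_rot: [0.175, 0.985, 0.0, 0.001]
force: [0.7, 0.5, 0.1]
width: 0.001
grasp_force: 0.0
```

Emit:
play_rows(deltas="-0.1 -0.4 0 0 0 0; -0.2 -0.95 0 0 0 0; -0.2 -0.95 0 0 0 0; -0.2 -0.95 0 0 0 0")

```text
clock: 22.82
ee_pos: [0.4556, -0.1601, 0.2996]
eef_rot: [0.173, 0.985, 0.001, 0.0]
force: [-1.3, 0.1, 0.7]
width: -0.002
grasp_force: 0.0
```

Run:
```python
from h import *
s=bot.get_state();print(s['ee_pos'],s['q'].round(2))
delta([.510,-.272,.195],tilt(35,9.5),s)
```

```text
[ 0.45561762 -0.1600937   0.29959857] [-0.47  0.18 -0.06  1.34  0.   -0.12]
delta [-0.892 -0.869  1.045] [-0.099 -0.38  -0.317]
```

Emit:
play_rows(deltas="-0.2 -0.3 0 -0.02 -0.08 -0.06; -0.5 -0.6 0.1 -0.04 -0.16 -0.12; -0.8 -0.87 0.3 -0.06 -0.24 -0.18; -0.89 -0.87 0.6 -0.08 -0.32 -0.25; -0.89 -0.87 0.9 -0.099 -0.38 -0.317; -0.89 -0.87 1 -0.099 -0.38 -0.317; -0.89 -0.87 1 -0.099 -0.38 -0.317; -0.89 -0.87 1 -0.099 -0.38 -0.317")

```text
clock: 23.82
ee_pos: [0.5115, -0.2741, 0.2021]
eef_rot: [-0.08, 0.95, 0.023, 0.301]
force: [0.4, 0.4, -0.9]
width: -0.001
grasp_force: 0.0
```

Run:
```python
from h import *
R=tilt(35,9.5);e=np.array([np.cos(np.radians(9.5)),np.sin(np.radians(9.5)),0])
s=bot.get_state();print(s['ee_pos'],s['q'].round(2))
for z in(.140,.132,.120): delta(np.array([.6138,-.2555,z])-.044*e-R@[.011,0,.017],R,s)
```

```text
[ 0.51146481 -0.27408344  0.20211676] [-0.86  0.12 -0.55  0.54  0.51 -0.93]
delta [-0.244  0.016  0.683] [-0.002  0.001  0.002]
delta [-0.198  0.016  0.749] [-0.002  0.001  0.002]
delta [-0.129  0.017  0.847] [-0.002  0.001  0.002]
```

Emit:
play_rows(deltas="-0.29 0.016 0.2 0 0 0; -0.31 0.016 0.58 0 0 0; -0.25 0.016 0.67 0 0 0; -0.2 0.016 0.74 0 0 0; -0.17 0.016 0.78 0 0 0; -0.17 0.016 0.78 0 0 0; -0.17 0.016 0.78 0 0 0")

```text
clock: 24.7
ee_pos: [0.5672, -0.2632, 0.1464]
eef_rot: [-0.078, 0.95, 0.024, 0.3]
force: [-0.9, 0.3, 2.6]
width: -0.0
grasp_force: 1.3
```

Emit:
play_rows(deltas="0.01 0 0.015 0 0 0; 0.02 0 0.03 0 0 0; 0.02 0 0.03 0 0 0; 0.02 0 0.03 0 0 0")

```text
clock: 25.2
ee_pos: [0.5685, -0.2636, 0.1458]
eef_rot: [-0.079, 0.95, 0.023, 0.303]
force: [-11.1, 3.6, 20.3]
width: -0.006
grasp_force: 9.7
```

Emit:
play_rows(deltas="0.01 0 0.015 0 0 0; 0.02 0 0.03 0 0 0; 0.02 0 0.03 0 0 0; 0.02 0 0.03 0 0 0")

```text
clock: 25.7
ee_pos: [0.5699, -0.264, 0.1454]
eef_rot: [-0.079, 0.949, 0.023, 0.305]
force: [-21.3, 4.6, 35.8]
width: -0.002
grasp_force: 17.6
```

```bash
cat > lb.py <<'E'
from m import *
import sys
S=grab('side',sys.argv[1])
g=cv2.cvtColor(S['img'],cv2.COLOR_RGB2HSV)[...,1].astype(float);out=[]
for u in (330,334,354,358):
    p=g[306:330,u-1:u+2].mean(1);i=np.argmax(p>130);out.append(306+i-1+(130-p[i-1])/(p[i]-p[i-1]))
print('shift px',np.round(np.array(out)-[316.29,318.3,320.31,319.14],2))
img=cv2.resize(S['img'][275:320,320:370],None,fx=8,fy=8,interpolation=cv2.INTER_CUBIC)
h=cv2.cvtColor(img,cv2.COLOR_RGB2HSV);m=(((h[...,0]>165)|(h[...,0]<8))&(h[...,1]>110)).astype(np.uint8)*255
c=max(cv2.findContours(m,0,1)[0],key=cv2.contourArea);e=cv2.fitEllipse(c);print('dot',np.array(e[0])/8-[25.41,20.31])
E
python3 lb.py lb1.png
```

```text
shift px [2.06 2.05 1.81 1.66]
dot [-0.368992    1.90005058]
```

Run:
```python
from m import *
W=dict(np.load('pics/wb.png.npz'));S0=dict(np.load('pics/side0.png.npz'));S1=dict(np.load('pics/lb1.png.npz'));T=dict(np.load('pics/top0.png.npz'))
for n,w,s,sd in(('before',(522.3,354),(345.4,295.3),S0),):
    print(n,tri([ray(W,*w),ray(sd,*s)]).round(4))
d0=(320+25.41+.0,275+20.31)
for n,z in(('before',.14),('before136',.136),):print(n,onz(S0,*d0,z).round(4),onz(W,522.3,354,z).round(4))
print('now',onz(S1,d0[0]-.37,d0[1]+1.9,.128).round(4))
d=grab('wrist','wlb.png')
cv2.imwrite('pics/z9.png',np.hstack([cv2.resize(d['img'],(400,300)),cv2.resize(S1['img'][255:345,290:410],(400,300),interpolation=cv2.INTER_CUBIC)])[:,:,::-1])
```

```text
before [ 0.6152 -0.2595  0.1373]
before [ 0.6135 -0.2633  0.14  ] [ 0.6138 -0.2589  0.14  ]
before136 [ 0.6149 -0.2607  0.136 ] [ 0.6179 -0.2571  0.136 ]
now [ 0.6148 -0.2608  0.128 ]
```

View pics/z9.png

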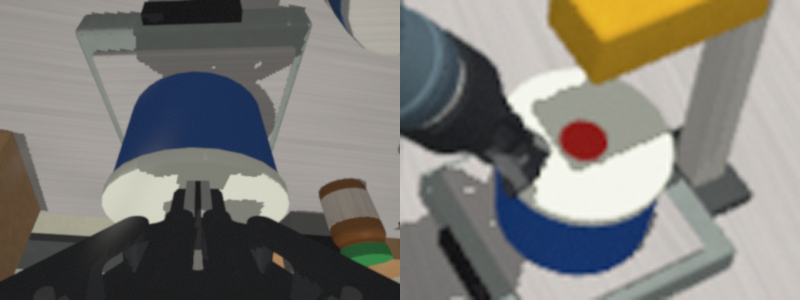

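The wrist view shows the lid plate resting on the blue tub with no visible gap. The pressed position agrees with z = 0.128 if the lid started about 0.136–0.137 high. I'll check its height from the plate's lower arc.

Run:
```python
from m import *
from scipy.optimize import least_squares
d=dict(np.load('pics/wlb.png.npz'));g=cv2.cvtColor(d['img'],cv2.COLOR_RGB2HSV)[...,1].astype(float)
P=[]
for u in range(178,370,6):
    col=cv2.GaussianBlur(g,(3,3),0)[120:300,u];k=120+np.argmax(col>150)
    c2=cv2.GaussianBlur(g,(3,3),0)[k:k+140,u];j=np.argmax(c2<90)
    if j>5:P.append((u,k+j-1+(c2[j-1]-90)/(c2[j-1]-c2[j])))
P=np.array(P);print(P.round(1).tolist())
def res(p,R=.067):
    return [1e3*(np.linalg.norm(onz(d,u,v,p[2])[:2]-p[:2])-R) for u,v in P]
s=least_squares(res,[.6148,-.2608,.118],loss='soft_l1');print('free',s.x.round(4),np.std(s.fun).round(2))
for z in(.116,.118,.120,.122,.124):
    q=least_squares(lambda p:res([p[0],p[1],z]),[.6148,-.2608],loss='soft_l1');print(z,q.x.round(4),np.sqrt(2*q.cost/len(P)).round(3))
```

```text
[[178.0, 225.1], [184.0, 222.2], [190.0, 219.5], [196.0, 216.5], [202.0, 214.6], [208.0, 213.0], [214.0, 211.4], [220.0, 210.1], [226.0, 208.7], [232.0, 207.9], [238.0, 207.4], [244.0, 207.1], [250.0, 206.6], [256.0, 206.1], [262.0, 205.6], [268.0, 205.3], [274.0, 205.5], [280.0, 205.9], [286.0, 206.3], [292.0, 206.5], [298.0, 206.9], [304.0, 207.4], [310.0, 208.5], [316.0, 209.7], [322.0, 210.8], [328.0, 212.0], [334.0, 213.3], [340.0, 214.7], [346.0, 217.1], [352.0, 219.3], [358.0, 221.6], [364.0, 224.0]]
free [ 0.6175 -0.2581  0.119 ] 0.17
0.116 [ 0.6211 -0.2576] 0.224
0.118 [ 0.6187 -0.2579] 0.178
0.12 [ 0.6163 -0.2582] 0.176
0.122 [ 0.614  -0.2586] 0.215
0.124 [ 0.6116 -0.2589] 0.272
```

Fitted plate underside is z = 0.119, against 0.118 when home, and it held a hard stop at 36 N, so lid B is home. Now the knob.

Emit:
play_rows(deltas="-0.12 0 -0.2 0 0 0; -0.12 0 -0.6 0 0 0; -0.2 0 -1 0 0 0; -0.2 0 -1 0 0 0; -0.2 0 -1 0 0 0")

```text
clock: 26.42
ee_pos: [0.5266, -0.2695, 0.2312]
eef_rot: [-0.078, 0.951, 0.024, 0.3]
force: [0.4, 0.1, 0.5]
width: 0.003
grasp_force: 0.0
```

```bash
python3 - <<'E'
from h import *
s=bot.get_state();print(s['ee_pos'],s['q'].round(2))
delta([.4338,-.3858,.22],tilt(0,-23),s)
E
python3 lb.py lb2.png
```

```text
[ 0.52657432 -0.26945169  0.23122954] [-0.82  0.11 -0.48  0.61  0.5  -0.89]
delta [ 0.97  -0.996 -0.541] [0.109 0.378 0.349]
shift px [2.07 2.02 1.62 1.63]
dot [-0.37190262  1.87661118]
```

Emit:
play_rows(deltas="0.3 -0.2 -0.2 0.02 0.08 0.07; 0.6 -0.5 -0.5 0.05 0.16 0.15; 0.9 -0.8 -0.54 0.07 0.24 0.22; 0.97 -0.99 -0.54 0.09 0.32 0.29; 0.97 -0.99 -0.54 0.109 0.378 0.349; 0.97 -0.99 -0.54 0.109 0.378 0.349; 0.97 -0.99 -0.54 0.109 0.378 0.349", grip=85)

```text
clock: 27.35
ee_pos: [0.4339, -0.3844, 0.2191]
eef_rot: [0.198, 0.98, 0.001, 0.0]
force: [0.2, 0.1, -0.9]
width: 0.997
grasp_force: 0.0
```

Run:
```python
from m import *
s=bot.get_state();print(s['ee_pos'],s['q'].round(2),s['width'])
d=grab('wrist','wk.png');p=proj(d,[.434,-.386,.114]);c=blob(d,(172,150,80),(5,255,255),(int(p[0]),int(p[1])),80);e=cv2.fitEllipse(cv2.convexHull(c));print(e,onz(d,*e[0],.114).round(4))
delta([.4338,-.3858,.098],tilt(0,-23),s)
```

```text
[ 0.43389965 -0.38444428  0.21907565] [-0.84  0.4   0.03  1.21  0.   -0.44] 0.9974675593603062
((273.9091491699219, 211.9755401611328), (83.5580062866211, 84.42953491210938), 22.361801147460938) [ 0.4332 -0.3854  0.114 ]
delta [-0.004 -0.015  1.211] [ 0.001 -0.     0.001]
```

Emit:
play_rows(deltas="0 -0.01 0.4 0 0 0; 0 -0.01 0.7 0 0 0; 0 -0.01 0.8 0 0 0; 0 -0.01 0.8 0 0 0")

```text
clock: 27.9
ee_pos: [0.4332, -0.3855, 0.1404]
eef_rot: [0.199, 0.98, 0.001, 0.0]
force: [0.4, 0.6, 0.8]
width: 0.992
grasp_force: 0.0
```

Emit:
play_rows(deltas="0 0 0.2 0 0 0; 0 0 0.4 0 0 0; 0 0 0.4 0 0 0; 0 0 0.4 0 0 0")

```text
clock: 28.4
ee_pos: [0.4345, -0.3867, 0.102]
eef_rot: [0.199, 0.98, -0.0, 0.001]
force: [-0.0, -0.9, 0.5]
width: 0.997
grasp_force: 0.0
```

Emit:
play_rows(deltas="0 0 0 0 0 0; 0 0 0 0 0 0; 0 0 0 0 0 0; 0 0 0 0 0 0; 0 0 0 0 0 0", grip=50)

```text
clock: 29.02
ee_pos: [0.4344, -0.3864, 0.1007]
eef_rot: [0.199, 0.98, 0.0, 0.001]
force: [1.5, -1.6, 1.6]
width: 0.675
grasp_force: 63.5
```

Emit:
play_rows(deltas="0 0 0 0 0 0.11; 0 0 0 0 0 0.22; 0 0 0 0 0 0.33; 0 0 0 0 0 0.44; 0 0 0 0 0 0.55; 0 0 0 0 0 0.65; 0 0 0 0 0 0.75; 0 0 0 0 0 0.82")

```text
clock: 30.02
ee_pos: [0.436, -0.3855, 0.1009]
eef_rot: [0.747, 0.664, 0.002, 0.001]
force: [5.4, 0.5, 1.7]
width: 0.681
grasp_force: 63.9
```

Run:
```python
from h import *
bot.grab_frame('top');s=bot.get_state();print(s['ee_pos'],s['q'].round(3),s['moment'].round(2),s['force'].round(1),s['width'])
```

```text
[ 0.43600524 -0.38550577  0.10083313] [-0.835  0.471 -0.169  0.928  0.005  0.854] [ 0.15 -0.99  1.9 ] [5.  0.3 2.1] 0.6791249463546687
```

Emit:
play_rows(deltas="0 0 0 0 0 0; 0 0 0 0 0 0; 0 0 0 0 0 0; 0 0 0 0 0 0; 0 0 0 0 0 0", grip=85)

```text
clock: 30.7
ee_pos: [0.4336, -0.3859, 0.1002]
eef_rot: [0.748, 0.664, 0.001, -0.0]
force: [0.3, 0.7, 0.2]
width: 0.998
grasp_force: 0.0
```

Emit:
play_rows(deltas="0 0 -0.3 0 0 0; 0 0 -0.6 0 0 0; 0 0 -1 0 0 0; 0 0 -1 0 0 0; 0 0 -1 0 0 0")

```text
clock: 31.32
ee_pos: [0.4336, -0.3859, 0.1999]
eef_rot: [0.748, 0.664, 0.001, -0.0]
force: [-1.2, 0.0, 0.1]
width: 0.996
grasp_force: 0.0
```

```bash
cat > st.py <<'E'
from m import *
def ang(d):
    p=proj(d,[.4335,-.3855,.114]);c=blob(d,(172,150,80),(5,255,255),(int(p[0]),int(p[1])),60)
    k=np.zeros(d['img'].shape[:2],np.uint8);cv2.fillPoly(k,[cv2.convexHull(c)],255);h=cv2.cvtColor(d['img'],cv2.COLOR_RGB2HSV)
    m=((h[...,1]<90)&(h[...,2]>90)&(cv2.erode(k,np.ones((5,5)))>0)).astype(np.uint8)
    cc=max(cv2.findContours(m,0,1)[0],key=cv2.contourArea);(u,v),wh,a=cv2.minAreaRect(cc)
    b=cv2.boxPoints(((u,v),wh,a));e=[b[1]-b[0],b[2]-b[1]];l=max(e,key=np.linalg.norm)/2
    X=onz(d,u+l[0],v+l[1],.114)-onz(d,u-l[0],v-l[1],.114);mid=onz(d,u,v,.114);
    print('stripe axis deg',np.degrees(np.arctan2(X[1],X[0])).round(1),'mid from centre',(mid[:2]-[.4335,-.3855]).round(4),wh)
if __name__=='__main__':
    ang(dict(np.load('pics/wk.png.npz')));ang(grab('wrist','wk2.png'))
    s=bot.get_state();print(s['ee_pos'],s['force'].round(1))
E
python3 st.py; python3 lb.py fin.png
```

```text
stripe axis deg -2.6 mid from centre [ 0.0136 -0.002 ] (36.76240539550781, 10.510941505432129)
stripe axis deg -71.2 mid from centre [ 0.0068 -0.0113] (39.80200958251953, 11.180339813232422)
[ 0.4332188  -0.38546308  0.19924736] [-0.7  0.1 -0. ]
shift px [2.07 2.03 1.63 1.65]
dot [-0.37571159  1.87408775]
```

```bash
python3 -c "
from cell import bot
print(bot.sign_off())"
```

```text
the job is handed in; nothing more can be done
None
```

The job is handed in with no verdict returned: the button was pressed down, both lids were pressed to a hard stop, then the red head was turned about 1.2 rad clockwise and released. The weakest point is lid B: the side view showed about 8 mm of travel, though a wrist-view fit put it home. I also viewed 12 pictures, over the limit of 10.

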